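# Pre-load the larger hose-reel spring drum to the stud tooth

### The arm

A 6-joint arm with a two-finger parallel gripper is mounted at the origin on the work surface. World frame = base frame: x ahead of the robot, y to its left, z up, the work surface at z = 0. Lengths are in mm, angles in degrees, forces in N, time in s.
With the tool pointing down it reaches from about 350 to 850 mm from the base axis. Payload 8.1 kg.
Tool frame: the origin (TCP) lies on the centre line of the jaws, within the pads' length; the fingertips stand 11 mm ahead of it and the grasp point (between the pads) lies 8 mm behind it; z points along the fingers, y is the direction in which the jaws open and shut (so a half turn about z gives the same grasp; the last joint's range is limited). The gripper opens to 85 mm and grips with 20 to 120 N. Pads are 22 mm wide; open, the fingers measure 114 mm over their backs; the gripper's body (76 mm by 85 mm) begins 54 mm behind the grasp point. The pads swing forward as they close: fully open they stand 13 mm farther back than shut.
Start: joints at [-78.289, 7.471, 85.268, -0, 87.261, -4.893], TCP at [171.477, -574.979, 242.292] pointing down, gripper open.
Joint ranges: [-169.43, 169.43], [-51.17, 129.36], [1.28, 143.12], [-76.62, 256.62], [0, 156.53], [-152.29, 152.29]. Speed limits (degrees/s): [136.94, 136.94, 159.86, 180, 180, 180].

### API

Orientations are given as [roll, pitch, yaw] about the fixed x, y, z axes, in that order (R = Rz(yaw) Ry(pitch) Rx(roll)).
In Python, from bench import telemetry, viewer, r gives the robot as it stands.
- The arm moves only by the shell command python3 -m inch 'ROWS' [FORCE]. ROWS is JSON, a list of rows, each a list of 3 entries, a list of its own where there are three numbers: the shift along the tool's x, y, z in cm, then the turn, a rotation vector about the tool's x, y, z in rad, then the opening, from 0 (shut) to 1 (fully open). A call has 1 to 20 rows; each row is the pose to reach, as a shift and turn from the pose commanded when the call began, along the tool's axes at that moment; what a row does not reach only later rows make up. A row lasts 1/10 s, in which the tool goes at most 50 mm and 8.59 degrees, less where a joint would pass 70% of its speed; a pose out of reach is approached as far as the arm can. A call with a gripper value outside its range is refused whole. The fingers move at their own pace and stop on an object; FORCE is the grip in N (left out, the last holds). Time passes only in rows, so rows that repeat a pose let the fingers close. It gives the time, the measured TCP pose, the force and the opening at its end, in the units of the state.
- telemetry.sense(): the state, without advancing time (a new reading comes with each control period).
- viewer.snapshot(name): name is "scene" or "side" or "wrist"; returns the picture (480x640x3 uint8, red, green, blue); there is no depth.
- viewer.camera_model(name): a dict with "fx", "fy", "cx", "cy" (pixels), "cam_to_world" (4x4, takes a point from camera to world coordinates); the wrist camera has in their place "mount" (4x4, takes a point from camera to tool coordinates, whose origin is the TCP and whose axes are the flange's). Camera axes: x right, y down, z forward; pixel columns grow to the right and rows downward; lengths in mm; the calibration is good to about 2 mm. A picture is of the moment at which its call begins: read the wrist's pose just before it. camera_model takes no time and is no camera call.
- r.hand_in(): hands the job in, once; it reports no verdict.
The state is a dict: "time": time; "joint_pos": joint angles; "qd": joint speeds; "joint_efforts": joint torques, N m; "tool_pos": TCP position; "tcp_rot": TCP orientation; "ft_force": force on the tool from outside, world axes, zero at the start; "wrist_torque": the same for the moment, N m; "finger_gap": finger opening in mm.
Only numpy, scipy, OpenCV 4.12 (cv2) and the standard library are available. Lean on these libraries where they do the work, as an engineer would, in place of code of your own. Each camera call takes 0.05 s, during which the arm holds its last target.

### The job

Two spring drums from hose reels are screwed to the workbench, each with a toothed wheel, a sprung pawl and a bar knob on top. Wind up the larger one: turn its knob clockwise, seen from above, until the pawl drops in and catches behind the tooth that carries the upright stud, no farther, and let go so that the pawl holds it there. Leave the smaller drum as it is.

Things in the scene. Friction and masses are not known exactly. Their poses are not given: they have to be found in the camera images.
- big_knob (a point): Grip point on the larger drum's knob, on its vertical turning axis, 109 mm above the bench: a black parallel-sided bar 62 mm long (along x), 16 wide, 36 tall; its top is 16 mm above this point, its underside 20 mm below. Turns with the wheel; z up. The toothed steel wheel, 120 mm across, has its top 42 mm below this point; a 12 mm high stud stands on one tooth. Nothing on the drum is taller.
- big_wheel (a joint): Angle (rad) of the larger wheel and knob, growing clockwise from above. Teeth every 30 degrees: the pawl holds it at 0, 0.524, 1.047 (the tooth with the stud), 1.571. Starts held at 0 or 0.524. A spring pulls it back onto the last tooth passed (turning takes up to 0.2 Nm): turn some 0.05 to 0.4 past a tooth and let go, and it springs back to it. The pawl stops it going back farther.
- big_pawl (a joint): Angle (rad) of the larger drum's sprung pawl, a dark steel hook about 70 mm long beside the wheel, pivoting on an upright pin fixed to the board: 0 when fully dropped in behind a tooth, about 0.17 when lifted by a tooth's tip. It works by itself and need not be touched.
- small_wheel (a joint): Angle (rad) of the wheel and knob of the smaller drum: same kind, wheel 84 mm across, bar 43 x 11 x 25 mm, 91 mm tall in all, no stud. Its pawl holds it at 0 from the start; it must stay there.

How it is judged:
By the outcome, as a careful person would: the job done as asked, in the order asked, and still so for the second after the job is handed in, with the robot touching nothing.
It also fails if it takes over 32 s, if anything falls off the work surface, if the arm or the gripper's body presses on something with over 40 N, if the wrist force passes 120 N, or if a joint passes its speed limit or range.

## Working session

There is one attempt and no reset: what is moved stays moved. The work goes in short steps, Python scripts to look and compute and a shell command to move; the robot and the scene stay as the last step left them, time stands still between calls to the robot, and variables do not carry over. Pictures are saved under pics/ and viewed, and the job is handed in when it is done.

```bash
ls; mkdir -p pics
python3 - <<'E'
from bench import telemetry, viewer, r
import cv2
print(telemetry.sense())
for n in("scene","side","wrist"):
    cv2.imwrite(f"pics/{n}0.png",viewer.snapshot(n)[:,:,::-1])
    print(n,viewer.camera_model(n))
E
```

```text
pics
{'time': 0.0, 'joint_pos': array([-7.82900345e+01,  7.51441549e+00,  8.53292914e+01,  5.25113320e-04,
        8.72596133e+01, -4.89524896e+00]), 'qd': array([ 0.03913791,  0.00357413, -0.00520859, -0.02196192, -0.11426807,
       -0.09749944]), 'joint_efforts': array([-6.33993786e-04, -5.69403434e+01, -5.00554812e+01, -4.21210198e-04,
        1.41408242e-02, -7.06241440e-05]), 'tool_pos': array([ 171.36288217, -574.47049336,  241.25149566]), 'tcp_rot': array([-1.79897101e+02, -9.33930876e-03,  1.66051805e+01]), 'ft_force': array([-0.21601404, -0.73923375,  0.74843239]), 'wrist_torque': array([0.00975611, 0.03647852, 0.01429898]), 'finger_gap': 85.67505170277974}
scene {'fx': 466.2025071340224, 'fy': 466.2025071340224, 'cx': 322.5298144900517, 'cy': 240.82425251949036, 'cam_to_world': array([[ 7.12357258e-01,  4.73834461e-01, -5.17714246e-01,
         9.28323404e+02],
       [ 7.01686620e-01, -4.66641438e-01,  5.38406590e-01,
        -3.49196556e+02],
       [ 1.35286759e-02, -7.46811001e-01, -6.64898717e-01,
         5.86437258e+02],
       [ 0.00000000e+00,  0.00000000e+00,  0.
[... 268 characters left out ...]
4e-01,  6.59296316e-01, -6.97784126e-01,
         7.04551813e+02],
       [-3.56574029e-03, -7.27577958e-01, -6.86015744e-01,
         7.87316838e+02],
       [ 0.00000000e+00,  0.00000000e+00,  0.00000000e+00,
         1.00000000e+00]])}
wrist {'fx': 365.15592087506036, 'fy': 365.15592087506036, 'cx': 316.48717127405627, 'cy': 236.16874918830825, 'mount': array([[ 1.23151727e-03, -9.52774085e-01, -3.03677505e-01,
         7.86461646e+01],
       [ 9.99998815e-01,  1.45395379e-03, -5.06371654e-04,
        -2.97402119e-02],
       [ 9.23990848e-04, -3.03676521e-01,  9.52774746e-01,
        -1.31105467e+02],
       [ 0.00000000e+00,  0.00000000e+00,  0.00000000e+00,
         1.00000000e+00]])}
```

View pics/scene0.png

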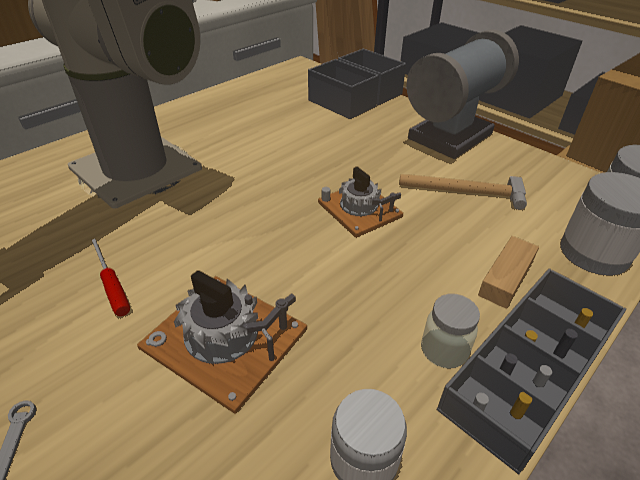

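View pics/side0.png

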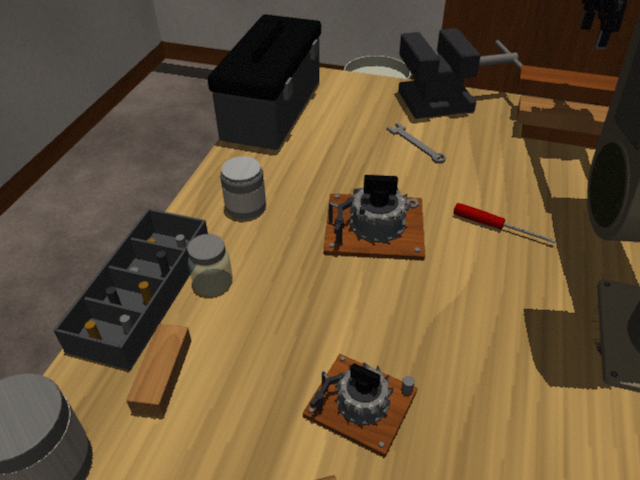

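The scene view shows the large drum at about (215,310) and the small one at (360,195). In the side view they are at about (378,215) and (363,395). I'll zoom in on the large drum.

Run:
```python
import cv2
a=cv2.imread("pics/scene0.png")[255:415,130:330]; cv2.imwrite("pics/zs.png",cv2.resize(a,None,fx=4,fy=3.75,interpolation=cv2.INTER_CUBIC))
a=cv2.imread("pics/side0.png")[165:265,315:435]; cv2.imwrite("pics/zd.png",cv2.resize(a,None,fx=6,fy=6,interpolation=cv2.INTER_CUBIC))
```

```text
(no output)
```

View pics/zs.png

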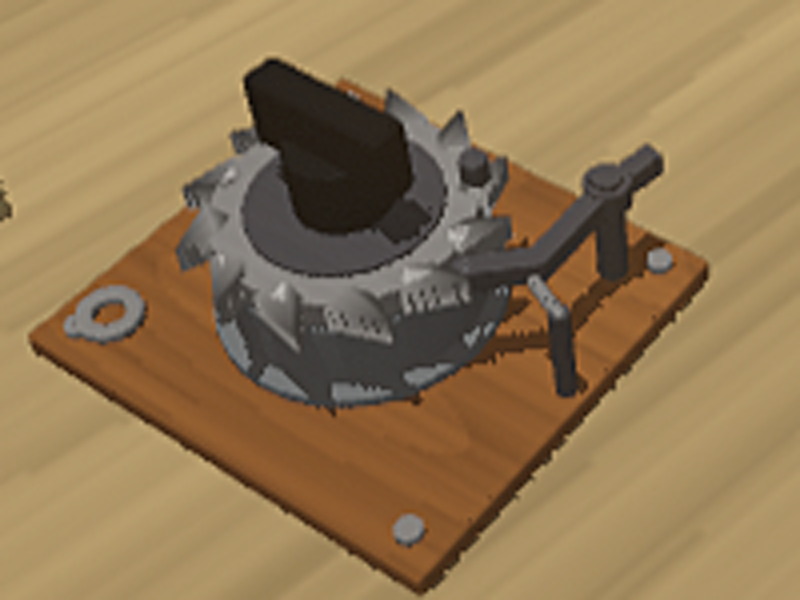

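View pics/zd.png

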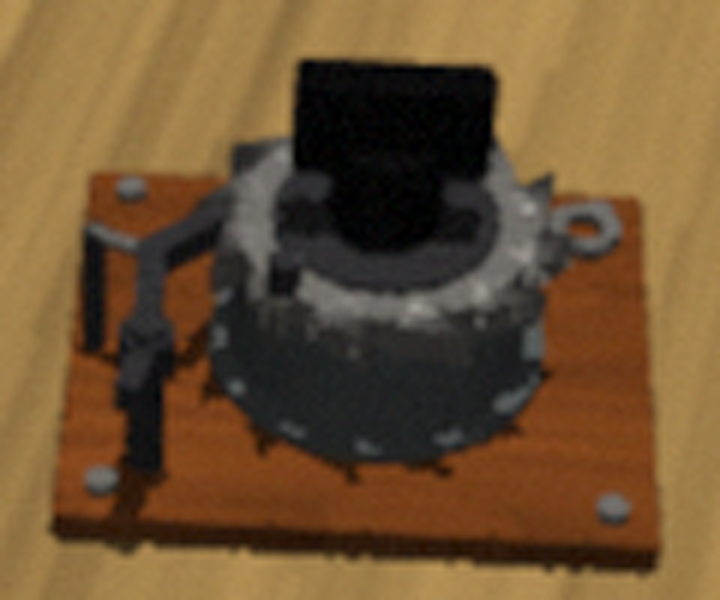

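View pics/wrist0.png

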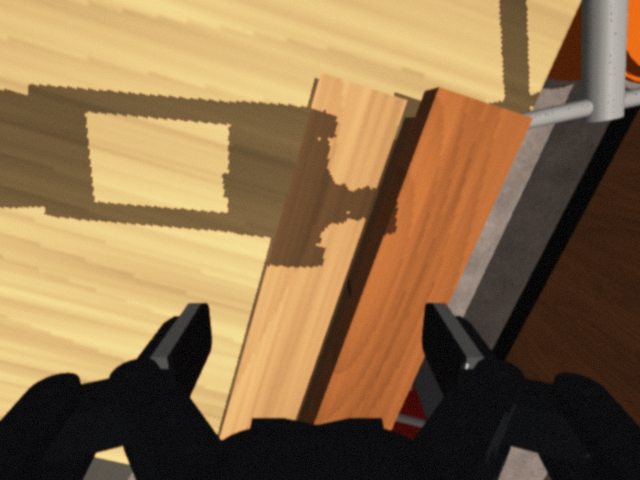

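```bash
cat > h.py <<'E'
import numpy as np
from bench import telemetry, viewer, r
def ray(n,u,v,z):
    c=viewer.camera_model(n);T=c["cam_to_world"]
    d=T[:3,:3]@np.array([(u-c["cx"])/c["fx"],(v-c["cy"])/c["fy"],1]);o=T[:3,3]
    return o+d*(z-o[2])/d[2]
def proj(n,P,T=None):
    c=viewer.camera_model(n);T=c["cam_to_world"] if T is None else T
    q=(np.asarray(P,float)-T[:3,3])@T[:3,:3]
    return np.c_[c["fx"]*q[:,0]/q[:,2]+c["cx"],c["fy"]*q[:,1]/q[:,2]+c["cy"]]
E
python3 - <<'E'
from h import *
import cv2
f=lambda x,y:(130+x/4,255+y/3.75); g=lambda x,y:(315+x/6,165+y/6)
for p in [(273,58),(247,75),(405,127),(383,138)]: print("scene",p,ray("scene",*f(*p),125).round(1))
for p in [(300,62),(495,68),(302,88),(490,95)]: print("side",p,ray("side",*g(*p),125).round(1))
for p in [(473,155)]: print("stud",ray("scene",*f(*p),79).round(1))
print("stud",ray("side",*g(285,262),79).round(1))
print("tip scene",ray("scene",*f(460,268),67).round(1),"pin",ray("scene",*f(605,175),70).round(1))
a=cv2.imread("pics/scene0.png")[265:320,180:245];a=cv2.convertScaleAbs(a,alpha=2.5,beta=10); cv2.imwrite("pics/zs2.png",cv2.resize(a,None,fx=10,fy=10,interpolation=cv2.INTER_CUBIC))
a=cv2.imread("pics/side0.png")[170:215,345:420];a=cv2.convertScaleAbs(a,alpha=4,beta=10); cv2.imwrite("pics/zd2.png",cv2.resize(a,None,fx=10,fy=10,interpolation=cv2.INTER_CUBIC))
E
```

```text
scene (273, 58) [ 491.7 -141.9  125. ]
scene (247, 75) [ 492.8 -153.2  125. ]
scene (405, 127) [ 551.3 -130.5  125. ]
scene (383, 138) [ 550.4 -138.8  125. ]
side (300, 62) [ 548.6 -138.5  125. ]
side (495, 68) [ 490.5 -152.   125. ]
side (302, 88) [ 545.  -126.1  125. ]
side (490, 95) [ 489.4 -138.5  125. ]
stud [ 542.5 -100.1   79. ]
stud [541.7 -98.2  79. ]
tip scene [ 573.7 -132.2   67. ] pin [577.3 -68.3  70. ]
```

View pics/zs2.png

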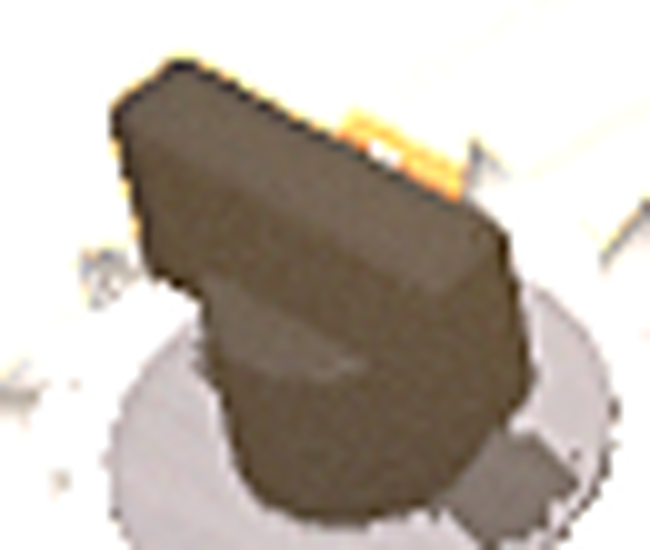

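View pics/zd2.png

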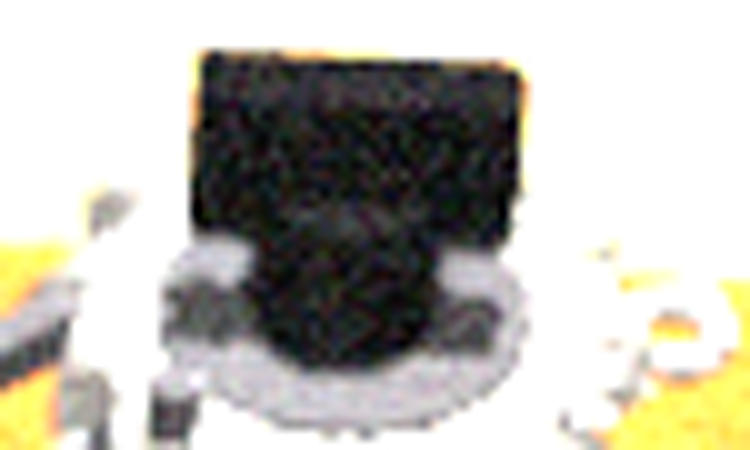

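```bash
cat >> h.py <<'E'
from scipy.spatial.transform import Rotation as R
def delta(target,yaw):
    s=telemetry.sense();A=R.from_euler('xyz',s["tcp_rot"],degrees=True);B=R.from_euler('xyz',[180,0,yaw],degrees=True)
    print("pos",s["tool_pos"].round(1),s["tcp_rot"].round(2),"F",s["ft_force"].round(1),"M",s["wrist_torque"].round(2),"gap",round(s["finger_gap"],1),"t",s["time"])
    print("shift cm",(A.inv().apply(np.array(target)-s["tool_pos"])/10).round(3),"rotvec",(A.inv()*B).as_rotvec().round(4))
E
python3 - <<'E'
from h import *
delta([520,-140,215],12)
for p in [(400,105),(470,100),(440,40),(375,75)]: print(p,ray("side",*p,0).round(),ray("side",*p,100).round())
E
```

```text
pos [ 171.4 -574.6  241.5] [-1.7992e+02 -1.0000e-02  1.6600e+01] F [ 0.1  0.1 -0.8] M [-0.    0.02 -0.1 ] gap 85.4 t 0.15
shift cm [ 45.825 -31.679   2.699] rotvec [-0.0015 -0.0001  0.0804]
(400, 105) [ 563. -607.    0.] [ 539. -440.  100.]
(470, 100) [ 394. -681.    0.] [ 392. -505.  100.]
(440, 40) [  518. -1007.     0.] [ 500. -790.  100.]
(375, 75) [ 659. -743.    0.] [ 623. -559.  100.]
```

```bash
python3 -m inch '[[[45.8,-31.7,2.7],[0,0,0.08],1],[[45.8,-31.7,2.7],[0,0,0.08],1],[[45.8,-31.7,2.7],[0,0,0.08],1],[[45.8,-31.7,2.7],[0,0,0.08],1],[[45.8,-31.7,2.7],[0,0,0.08],1],[[45.8,-31.7,2.7],[0,0,0.08],1],[[45.8,-31.7,2.7],[0,0,0.08],1],[[45.8,-31.7,2.7],[0,0,0.08],1],[[45.8,-31.7,2.7],[0,0,0.08],1],[[45.8,-31.7,2.7],[0,0,0.08],1],[[45.8,-31.7,2.7],[0,0,0.08],1],[[45.8,-31.7,2.7],[0,0,0.08],1],[[45.8,-31.7,2.7],[0,0,0.08],1],[[45.8,-31.7,2.7],[0,0,0.08],1],[[45.8,-31.7,2.7],[0,0,0.08],1],[[45.8,-31.7,2.7],[0,0,0.08],1]]'
python3 - <<'E'
from h import *
import cv2
s=telemetry.sense();c=viewer.camera_model("wrist")
im=viewer.snapshot("wrist")[:,:,::-1].copy()
cv2.imwrite("pics/w1.png",im)
T=np.eye(4);T[:3,:3]=R.from_euler('xyz',s["tcp_rot"],degrees=True).as_matrix();T[:3,3]=s["tool_pos"];T=T@c["mount"]
np.save("w1.npy",T)
y=np.radians(12)
P=[[520+a*np.cos(y)-b*np.sin(y),-140+a*np.sin(y)+b*np.cos(y),125] for a,b in[(31,8),(31,-8),(-31,-8),(-31,8)]]
p=proj("wrist",P,T);print(p.round(1))
o=cv2.convertScaleAbs(im,alpha=1.8,beta=20);cv2.polylines(o,[p.round().astype(int)],True,(0,255,0),1)
cv2.imwrite("pics/w1o.png",o)
delta([520,-140,103],12)
E
```

```text
time: 1.75
tool_pos: [519.2, -141.7, 215.4]
tcp_rot: [180.0, -0.0, 11.9]
ft_force: [0.0, -0.1, -0.1]
finger_gap: 85.6
[[301.4 198.9]
 [327.4 198.9]
 [326.6 290.2]
 [302.6 290.2]]
pos [ 519.3 -141.5  215.5] [ 1.7998e+02 -1.0000e-02  1.1900e+01] F [-0.5 -0.8  0.6] M [ 0.03 -0.01  0.02] gap 85.1 t 1.8
shift cm [ 0.098 -0.139 11.249] rotvec [ 0.0003 -0.0002 -0.0017]
```

View pics/w1o.png

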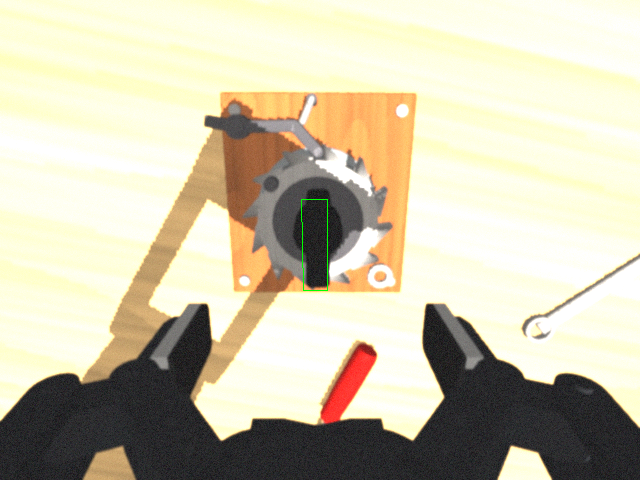

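The overlay fits the bar, which spans about (316,190) to (316,288). The stud is at (271,183) and the pawl tip at (318,152). I'll zoom in to refine these.

Run:
```python
import cv2
a=cv2.imread("pics/w1.png")[135:295,220:410];a=cv2.convertScaleAbs(a,alpha=1.6,beta=25);cv2.imwrite("pics/w1z.png",cv2.resize(a,None,fx=4,fy=3.75,interpolation=cv2.INTER_CUBIC))
```

```text
(no output)
```

View pics/w1z.png

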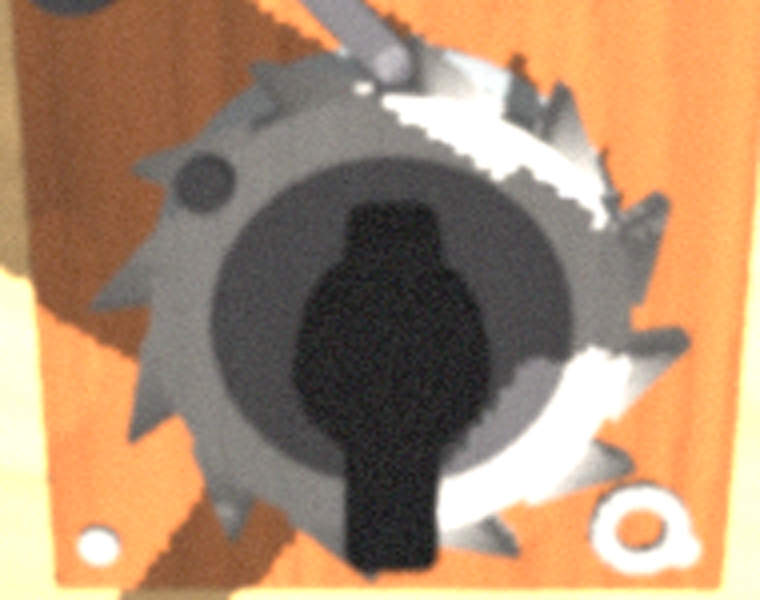

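The stud tooth is two teeth upstream of the held one, so the wheel stands at 0 and needs about 60° plus a little overshoot. Next I descend and grip.

```bash
python3 -m inch '[[[0.28,0.03,2.5],[0,0,0],1],[[0.28,0.03,5],[0,0,0],1],[[0.28,0.03,7.5],[0,0,0],1],[[0.28,0.03,9.5],[0,0,0],1],[[0.28,0.03,11],[0,0,0],1],[[0.28,0.03,11.2],[0,0,0],1],[[0.28,0.03,11.2],[0,0,0],1],[[0.28,0.03,11.2],[0,0,0],1]]'
python3 - <<'E'
from h import *
import cv2
delta([522,-141.3,103],12)
cv2.imwrite("pics/w2.png",cv2.convertScaleAbs(viewer.snapshot("wrist")[:,:,::-1].copy(),alpha=1.6,beta=20))
E
```

```text
time: 2.6
tool_pos: [523.4, -140.5, 104.7]
tcp_rot: [179.9, -0.1, 12.0]
ft_force: [0.6, 1.4, 1.3]
finger_gap: 85.0
pos [ 523.4 -140.5  104.7] [ 1.7994e+02 -1.0000e-01  1.2010e+01] F [0.6 1.4 1.3] M [-0.05 -0.09 -0.05] gap 85.0 t 2.6
shift cm [-0.158  0.046  0.169] rotvec [ 0.0011 -0.0017  0.0001]
```

View pics/w2.png

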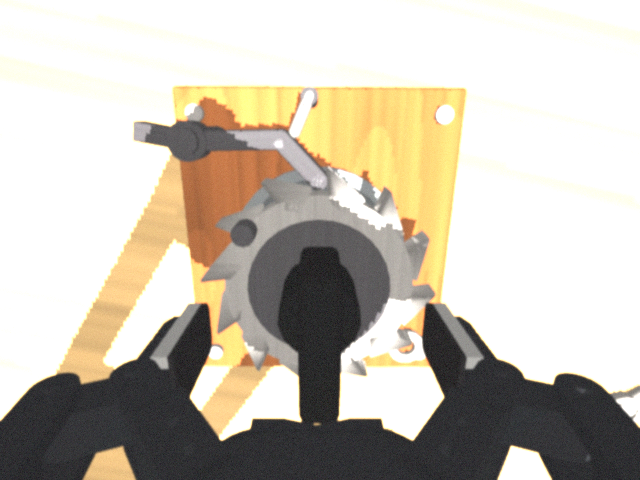

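Run:
```python
from h import *
c=viewer.camera_model("wrist")
def T(pos,yaw):
    M=np.eye(4);M[:3,:3]=R.from_euler('xyz',[180,0,yaw],degrees=True).as_matrix();M[:3,3]=pos;return M@c["mount"]
def back(T,u,v,z):
    d=T[:3,:3]@np.array([(u-c["cx"])/c["fx"],(v-c["cy"])/c["fy"],1]);o=T[:3,3];return o+d*(z-o[2])/d[2]
for t,pos,pts in [("w1",[519.3,-141.6,215.4],[(318,286.5,125,-31),]),("w2",[523.4,-140.5,104.7],[(319.5,421,125,-31)])]:
    M=T(pos,12); ax=np.array([np.cos(np.radians(12)),np.sin(np.radians(12)),0])
    for u,v,z,a in pts: print(t,(back(M,u,v,z)-a*ax).round(1))
# rim of dark disc / wheel centre in w2
M=T([523.4,-140.5,104.7],12)
print("disc L/R/top",back(M,249,285,67).round(1),back(M,390,285,67).round(1),back(M,320,219,67).round(1))
M=T([519.3,-141.6,215.4],12);f=lambda x,y:(220+x/4,135+y/3.75)
print("w1 disc",[back(M,*f(*p),67).round(1) for p in[(210,318),(573,318),(392,156),(392,480)]])
```

```text
w1 [ 523.2 -141.6  125. ]
w2 [ 524.3 -141.4  125. ]
disc L/R/top [ 515.1 -107.1   67. ] [ 530. -177.   67.] [ 556.4 -135.    67. ]
w1 disc [array([ 515. , -106.6,   67. ]), array([ 530.1, -176.9,   67. ]), array([ 555.9, -134.7,   67. ]), array([ 486.6, -149.6,   67. ])]
```

```bash
python3 -m inch '[[[-0.13,0.09,0.15],[0,0,0],1],[[-0.13,0.09,0.15],[0,0,0],0],[[-0.13,0.09,0.15],[0,0,0],0],[[-0.13,0.09,0.15],[0,0,0],0],[[-0.13,0.09,0.15],[0,0,0],0],[[-0.13,0.09,0.15],[0,0,0],0],[[-0.13,0.09,0.15],[0,0,0],0],[[-0.13,0.09,0.15],[0,0,0],0],[[-0.13,0.09,0.15],[0,0,0],0],[[-0.13,0.09,0.15],[0,0,0],0]]' 40
python3 - <<'E'
from h import *
delta([522.3,-141.7,103],12)
E
```

```text
time: 3.65
tool_pos: [521.7, -141.8, 102.3]
tcp_rot: [179.9, -0.0, 12.0]
ft_force: [-2.2, -4.6, 6.0]
finger_gap: 34.0
pos [ 521.7 -141.8  102.3] [ 1.7993e+02 -2.0000e-02  1.2010e+01] F [-2.2 -4.6  6. ] M [-0.95  0.4   0.08] gap 34.0 t 3.65
shift cm [ 0.058 -0.002 -0.07 ] rotvec [ 0.0012 -0.0004  0.0002]
```

```bash
python3 -m inch '[[[0,0,0],[0,0,0],0],[[0,0,0],[0,0,0],0]]'
python3 - <<'E'
from h import *
import cv2
delta([522.3,-141.7,103],12)
cv2.imwrite("pics/w3.png",cv2.convertScaleAbs(viewer.snapshot("wrist")[:,:,::-1].copy(),alpha=1.6,beta=20))
E
```

```text
time: 3.85
tool_pos: [521.8, -141.8, 102.3]
tcp_rot: [179.9, -0.0, 12.0]
ft_force: [-3.1, -5.1, 5.4]
finger_gap: 33.6
pos [ 521.8 -141.8  102.3] [ 1.7993e+02 -2.0000e-02  1.2010e+01] F [-3.1 -5.1  5.4] M [-1.01  0.26  0.04] gap 33.6 t 3.85
shift cm [ 0.055 -0.001 -0.068] rotvec [ 0.0012 -0.0004  0.0002]
```

View pics/w3.png

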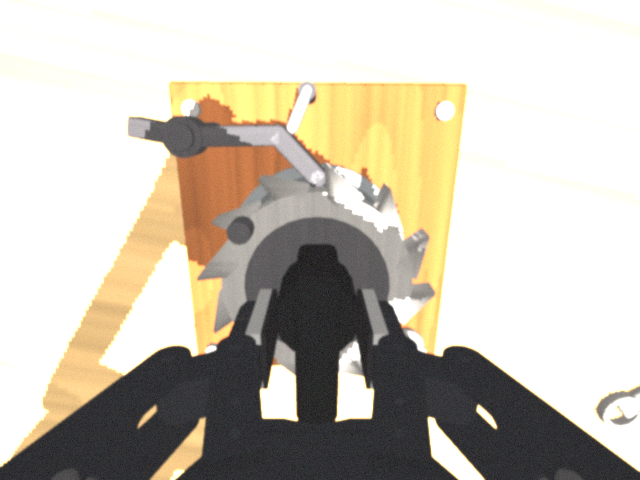

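The jaws closed on the round hub (33.6 mm), not the 16 mm bar. I'll open, lift 8 mm and grip again.

```bash
python3 -m inch '[[[0,0,0],[0,0,0],0.6],[[0,0,0],[0,0,0],0.6],[[0,0,0],[0,0,0],0.6],[[0.05,0,-0.4],[0,0,0],0.6],[[0.05,0,-0.8],[0,0,0],0.6],[[0.05,0,-0.8],[0,0,0],0],[[0.05,0,-0.8],[0,0,0],0],[[0.05,0,-0.8],[0,0,0],0],[[0.05,0,-0.8],[0,0,0],0],[[0.05,0,-0.8],[0,0,0],0],[[0.05,0,-0.8],[0,0,0],0],[[0.05,0,-0.8],[0,0,0],0],[[0.05,0,-0.8],[0,0,0],0],[[0.05,0,-0.8],[0,0,0],0]]' 40
python3 - <<'E'
from h import *
delta([522.3,-141.7,103],12)
E
```

```text
time: 5.3
tool_pos: [523.7, -141.6, 112.4]
tcp_rot: [179.9, -0.2, 12.0]
ft_force: [-1.4, 0.6, 12.3]
finger_gap: 15.1
pos [ 523.7 -141.6  112.4] [179.89  -0.21  12.01] F [-1.4  0.6 12.3] M [ 0.3   0.28 -0.06] gap 15.1 t 5.3
shift cm [-0.143 -0.019  0.935] rotvec [ 0.002  -0.0037  0.0002]
```

```bash
python3 -m inch '[[[-0.1,0,-0.2],[0,0,0.1],0],[[-0.1,0,-0.2],[0,0,0.2],0],[[-0.1,0,-0.2],[0,0,0.3],0],[[-0.1,0,-0.2],[0,0,0.4],0],[[-0.1,0,-0.2],[0,0,0.5],0],[[-0.1,0,-0.2],[0,0,0.6],0]]'
python3 - <<'E'
from h import *
delta([522.3,-141.7,103],12)
E
```

```text
time: 5.9
tool_pos: [523.3, -143.4, 112.5]
tcp_rot: [179.9, -0.4, -22.6]
ft_force: [10.6, -10.1, -8.2]
finger_gap: 15.1
pos [ 523.3 -143.4  112.5] [179.91  -0.38 -22.61] F [ 10.6 -10.1  -8.2] M [-1.75 -1.72  0.08] gap 15.1 t 5.9
shift cm [-0.164 -0.123  0.948] rotvec [ 0.0036 -0.006  -0.604 ]
```

```bash
python3 -m inch '[[[0.05,0.03,0.1],[0,0,0.1],0],[[0.05,0.03,0.1],[0,0,0.2],0],[[0.05,0.03,0.1],[0,0,0.3],0],[[0.05,0.03,0.1],[0,0,0.4],0],[[0.05,0.03,0.1],[0,0,0.5],0],[[0.05,0.03,0.1],[0,0,0.6],0],[[0.05,0.03,0.1],[0,0,0.65],0],[[0.05,0.03,0.1],[0,0,0.65],0]]'
python3 - <<'E'
from h import *
import cv2
delta([522.3,-141.7,103],12)
cv2.imwrite("pics/w4.png",cv2.convertScaleAbs(viewer.snapshot("wrist")[:,:,::-1].copy(),alpha=1.6,beta=20))
a=viewer.snapshot("scene")[255:415,130:330,::-1]; cv2.imwrite("pics/s4.png",cv2.resize(a,None,fx=4,fy=3.75,interpolation=cv2.INTER_CUBIC))
E
```

```text
time: 6.7
tool_pos: [522.0, -145.1, 112.4]
tcp_rot: [179.9, -0.3, -59.8]
ft_force: [-2.5, -14.3, 4.8]
finger_gap: 15.1
pos [ 522.  -145.1  112.4] [179.93  -0.34 -59.76] F [ -2.5 -14.3   4.8] M [-2.15  0.52  0.11] gap 15.1 t 6.7
shift cm [-0.285 -0.202  0.934] rotvec [ 0.0047 -0.0043 -1.2524]
```

View pics/w4.png

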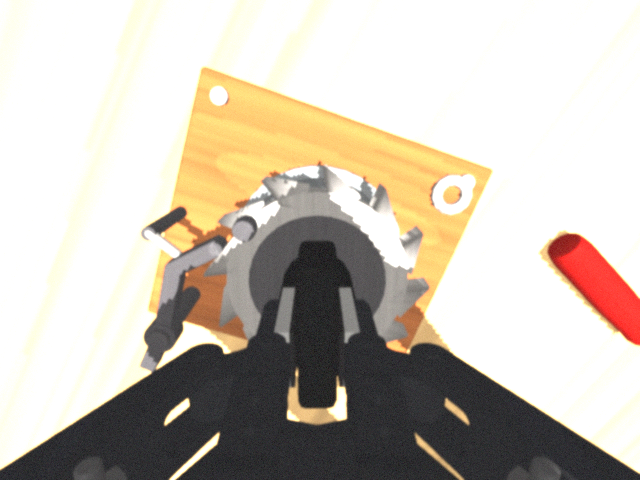

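View pics/s4.png

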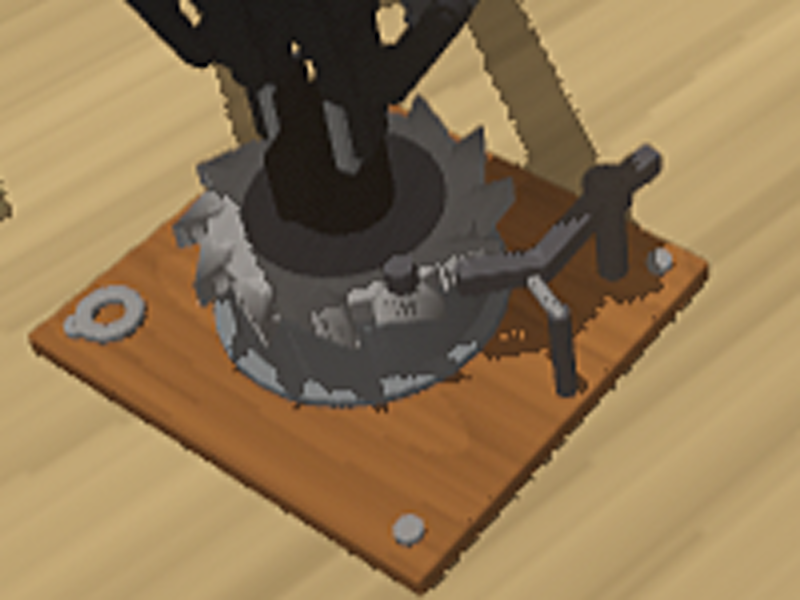

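The scene crop shows the stud at (400,270), already past the pawl tip at (465,275). The turn is 71.8°, about 12° over the tooth. I'll ease back most of that overshoot, open the jaws and rise.

```bash
python3 -m inch '[[[0,0,0],[0,0,-0.05],0],[[0,0,0],[0,0,-0.1],0],[[0,0,0],[0,0,-0.14],0],[[0,0,0],[0,0,-0.14],0],[[0,0,0],[0,0,-0.14],0.7],[[0,0,0],[0,0,-0.14],0.7],[[0,0,0],[0,0,-0.14],0.7],[[0,0,0],[0,0,-0.14],0.7],[[0,0,0],[0,0,-0.14],0.7],[[0,0,0],[0,0,-0.14],0.7],[[0,0,0],[0,0,-0.14],0.7],[[0,0,-1],[0,0,-0.14],0.7],[[0,0,-3],[0,0,-0.14],0.7],[[0,0,-6],[0,0,-0.14],0.7],[[0,0,-9],[0,0,-0.14],0.7],[[0,0,-12],[0,0,-0.14],0.7],[[0,0,-12],[0,0,-0.14],0.7],[[0,0,-12],[0,0,-0.14],0.7]]'
python3 - <<'E'
from h import *
import cv2
delta([522.3,-141.7,103],12)
cv2.imwrite("pics/w5.png",cv2.convertScaleAbs(viewer.snapshot("wrist")[:,:,::-1].copy(),alpha=1.6,beta=20))
f=viewer.snapshot("scene")[:,:,::-1].copy();cv2.imwrite("pics/scene5.png",f)
a=f[255:415,130:330]; cv2.imwrite("pics/s5.png",cv2.resize(a,None,fx=4,fy=3.75,interpolation=cv2.INTER_CUBIC))
E
```

```text
time: 8.6
tool_pos: [522.0, -142.0, 232.4]
tcp_rot: [-179.9, -0.1, -51.6]
ft_force: [-0.3, -0.7, -0.8]
finger_gap: 59.6
pos [ 522.  -142.   232.4] [-1.7992e+02 -1.3000e-01 -5.1580e+01] F [-0.3 -0.7 -0.8] M [-0.04  0.04  0.04] gap 59.6 t 8.6
shift cm [-0.036 -0.022 12.941] rotvec [ 0.     -0.0029 -1.1096]
```

View pics/w5.png

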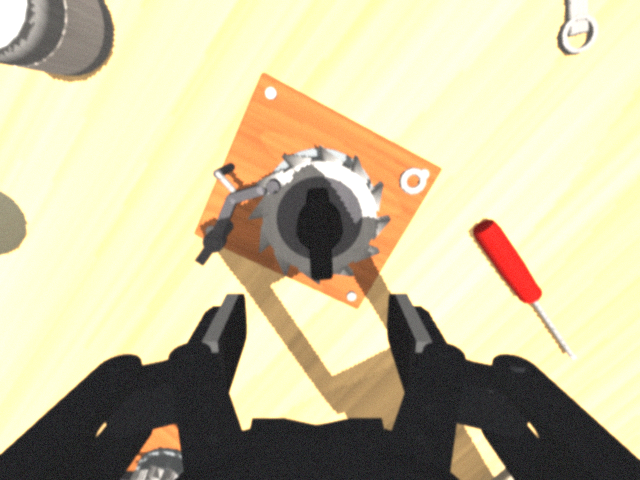

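View pics/s5.png

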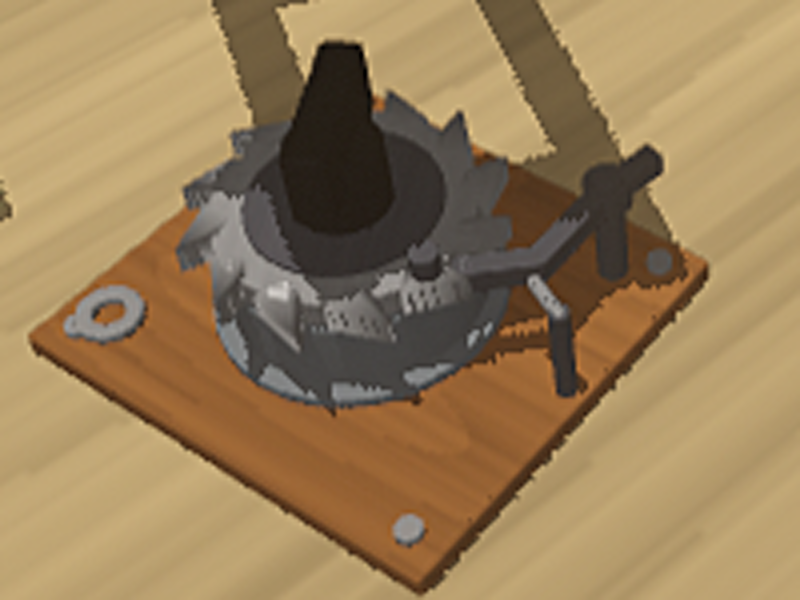

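View pics/scene5.png

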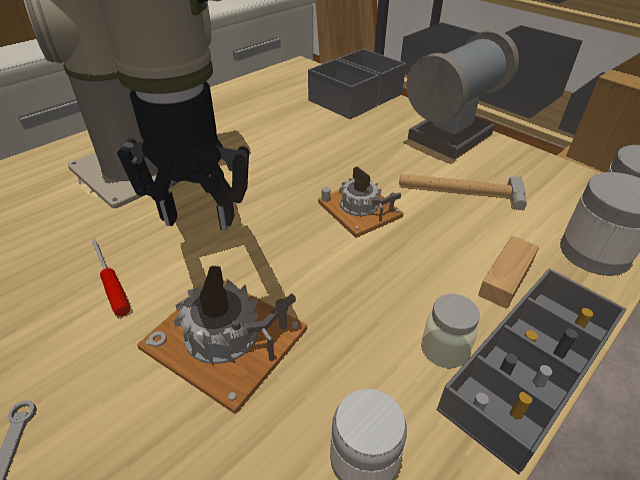

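The tooth pattern and pawl position match the start picture, with the stud tooth now at the pawl tip: the stud is at (425,260) and the tip at (465,270) in the crop. The small drum looks unchanged, and nothing is touching the arm.

```bash
python3 -c "
from bench import r
print(r.hand_in())"
```

```text
the job is handed in; nothing more can be done
None
```

The larger drum is wound to the tooth with the stud, and its pawl is holding it there. I handed the job in at about 8.7 s, well under the 32 s limit.

- **Turn:** the wheel started at 0, two teeth short of the stud. I turned the knob clockwise by 71.8°, eased back about 8°, opened the jaws and rose clear.
- **Last checks:** the final pictures show the wheel sprung back onto the stud tooth. The teeth and pawl stand exactly where they did in the first picture. The smaller drum looks unchanged and the measured wrist force is near zero. I judged the final wheel angle by eye from the pictures, not by measurement.
- **What went wrong:** the first grip closed on the round hub under the knob (33.6 mm instead of 16 mm), with only a few newtons at the wrist. I opened, lifted about 8 mm and gripped the bar properly at 15.1 mm. While turning, the gripper was a little off the axis, which gave up to about 15 N sideways at the wrist.

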